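# Open the child-safe screen-cleaner bottle in its one-hand holder

## Task

The square screen-cleaner bottle has a child-safe cap, so it is opened in the grey one-hand bottle holder: standing upright on the holder's base plate, slide it in with its neck between the tines of the fork until it stops against the back plate. Then press the cap down, keep pressing while you turn it anticlockwise out of its lock (do not wrench it), lift it off and finish holding it the right way up in the gripper, still, straight above the open bottle and 5 to 10 cm clear of it. Leave the bottle home in the holder, and do not disturb the other things on the desk.

Things in the scene. Friction and masses are not known exactly. Their poses are not given: they have to be found in the camera images.
- cap_center (a point): Centre of the cap, half-way up. White ribbed round push-and-turn cap, 44 mm across, 30 mm high, 30 g, locked on the bottle's neck at the start; z up its axis. Under the cap 22 mm of bare neck (27 mm across), then the bottle's shoulder. Pressed down and turned anticlockwise (seen from above, relative to the bottle) by 47 degrees it is free to lift; a stop comes at 145, so turn it 60 to 120.
- cap_liner (a joint): Sprung liner disc inside the cap, the press travel in m: 0 locked on the bottle, negative as the cap is pressed down (gives from 6 N on; free to turn beyond -0.003, 9 N; bottoms at -0.006, 12 N), +0.003 when the cap is off. Pressed, the cap turns with under 0.5 N m. Not pressed, or turned less, the cap stays locked and carries the bottle.
- bottle_mouth (a point): Centre of the mouth of the bottle's neck, on the bottle's axis, 171 mm above its base; at the start inside the cap, 4 mm above the cap's centre. x and y run along the sides of the square body. White bottle, body 62x62 mm, 120 mm high, round shoulder to 130 mm, 0.3 to 0.6 kg; stands left or right of the middle, the holder on the other side. Its four sides are alike.
- holder_seat (a point): Point on top of the holder's base plate (5 mm above the desk) where the centre of the bottle's base stands when home, against the back plate. x points into the holder, from its open front (towards the robot) to the back plate; z up. The bottle's shoulder then has 4 mm of room under the fork, so it goes in standing, or at most 3 mm up, sides square to the walls. Once home it cannot turn or lift out.
- holder: Grey bent-steel bottle holder fixed to the desk; origin 5 mm below the seat, same axes. Along x: base plate -130 to 42 mm, 98 wide; channel walls 67 apart, 50 mm high, -28 to 32, flared from -60 on; back plate face at 32. Fork plate on the back plate, 139 to 143 mm above the desk, slot 32 wide for the neck, 70 wide over all, flared tips at -55.
- holder_entry (a point): Point on top of the holder's base plate, 100 mm before the seat on the centre line: with the centre of its base here the bottle stands on the plate just in front of walls and fork. Axes as the seat's. Between robot and work stands a monitor whose panel (x 0.30 to 0.38, y -0.30 to 0.26) rises to 0.41 m above the desk: the arm must reach over it. A second one stands behind the work (panel x 0.77 to 0.86, foot from x 0.69).
- note_block: A bystander: square block of yellow sticky notes, 75x75x22 mm, between the two places; origin at the centre of its underside.
- stapler: A bystander: dark blue stapler, 32x125x44 mm, in the middle near the first monitor's foot; origin at the centre of its underside.
- mug: A bystander: white mug with dark stripes, 86 across, 90 mm high, at the far left; origin at the centre of its underside.
- glue_stick: A bystander: standing glue stick, 25 across, 83 mm high, at the left edge of the desk; origin at the centre of its underside.
- tape_roll: A bystander: roll of brown tape lying flat, 96 across, 48 mm high, on the right; origin at the centre of its underside.
- calculator: A bystander: grey desk calculator, 152x100x25 mm, far right; origin at the centre of its underside.
Mind the look-alikes: they are no part of the job. Of the things that look like the part that bears cap_center, the smaller one is meant.

How it is judged:
By the outcome, as a careful person would: the job done as asked, in the order asked, and still so for the second after the job is handed in, while the arm keeps its last pose, push and grip.
It also fails if it takes over 59 s, if anything falls off the work surface, if the arm or the gripper's body presses on something with over 40 N, if the wrist force passes 120 N, or if a joint passes its speed limit or range.

## Robot

A 6-joint arm with a two-finger parallel gripper is mounted at the origin on the work surface; the furniture and walls round the work are solid. World frame = base frame: x ahead of the robot, y to its left, z up, the work surface at z = 0. Lengths are in m, angles in rad, forces in N, time in s.
With the tool pointing down it reaches from about 0.325 to 0.9 m from the base axis. Payload 6.1 kg.
Tool frame: the origin (TCP) lies at the very end of the fingers, on their centre line; the grasp point (between the pads) lies 19 mm behind it; z points along the fingers, y is the line along which they close (so a half turn about z gives the same grasp; the last joint's range is limited). The gripper opens to 85 mm and grips with 20 to 120 N. Pads are 22 mm wide; open, the fingers measure 114 mm over their backs; the gripper's body (76 mm by 85 mm) begins 54 mm behind the grasp point. The pads swing forward as they close: fully open they stand 13 mm farther back than shut.
Start: joints at [-1.392, 0.22, 1.526, -0, 1.395, -0.126], TCP at [0.188, -0.596, 0.231] pointing down, gripper open.
Joint ranges: [-2.98, 2.98], [-0.91, 2.08], [0.09, 2.57], [-1.24, 4.39], [0.2, 2.65], [-2.68, 2.68]. Speed limits (rad/s): [2.57, 2.57, 3.01, 3.14, 3.14, 3.14].

## Interface

Orientations are given as a 3x3 rotation matrix whose columns are the frame's x, y, z axes.
In Python, from rig import robot, imaging gives the robot as it stands. Calls block until the motion is done:
- robot.goto(position, orientation): joint-space move of the TCP to a pose.
- robot.servo_line(position, rotation=None, feed=0.15, stop_force=None): straight line of the TCP; rotation=None keeps the orientation; feed is the mean speed in m/s. With stop_force (N) it stops when the force on the tool has changed by that much, and returns True; else False.
- robot.movej(angles): joint-space move.
- robot.gripper_to(opening, strength=None): finger opening in m; strength is the grip in N (None keeps the last); returns when the fingers have stopped.
- robot.wait(seconds).
- robot.solve_ik(position, orientation): joint angles nearest the present ones, or None.
- robot.observe(): the state.
- imaging.snapshot(name): name is "scene" or "top" or "wrist"; returns the picture (400x640x3 uint8, red, green, blue); there is no depth.
- imaging.camera_model(name): a dict with "fx", "fy", "cx", "cy" (pixels), "rvec" (rotation vector, rad) and "tvec" (3), from world to camera coordinates, as OpenCV has them. Camera axes: x right, y down, z forward; pixel columns grow to the right and rows downward; lengths in m; the calibration is good to about 2 mm. A picture is of the moment at which its call begins: read the wrist's pose just before it. camera_model takes no time and is no camera call; for the wrist camera it gives the pose at the moment of the call.
A pose or a line that the arm cannot do raises robot.IKError and nothing moves.
- robot.job_done(): hands the job in; it is judged then, once.
The state is a dict: "clock": time; "q": joint angles; "joint_velocities": joint speeds; "tau": joint torques, N m; "ee_pos": TCP position; "eef_rot": TCP orientation; "contact_force": force on the tool from outside, world axes, zero at the start; "moment": the same for the moment, N m; "opening": finger opening in m; "grip_force": force on a finger pad.
Only numpy, scipy, OpenCV 4.12 (cv2) and the standard library are available. Lean on these libraries where they do the work, as an engineer would, in place of code of your own. Each camera call takes 0.05 s, during which the arm holds its last target. There are 200 camera calls.

## Working session

There is one attempt and no reset: what is moved stays moved. The work goes in short steps, each a Python script; the robot and the scene stay as the last script left them, time stands still between calls to the robot, and variables do not carry over. Pictures are saved under pics/ and viewed, at most 10 in all, crops included, and the job is handed in when it is done.

```bash
mkdir -p pics; ls; python3 - <<'E'
from rig import robot, imaging
import cv2
for n in ("scene","top"):
    cv2.imwrite(f"pics/{n}0.png", imaging.snapshot(n)[:,:,::-1])
    print(n, imaging.camera_model(n))
print(robot.observe())
E
```

```text
pics
scene {'fx': 469.4284631634078, 'fy': 469.4284631634078, 'cx': 323.9099942789964, 'cy': 201.4615514214368, 'rvec': array([ 2.54766616, -0.34513897,  0.10509394]), 'tvec': array([-0.56211472,  0.15148171,  1.33117006])}
top {'fx': 409.6304698705791, 'fy': 409.6304698705791, 'cx': 323.27036023564875, 'cy': 200.52790585103298, 'rvec': array([ 2.02464026, -2.16833563,  0.2505329 ]), 'tvec': array([-0.03663724,  0.5987104 ,  1.39005274])}
{'clock': 0.1, 'q': array([-1.39210325e+00,  2.21164530e-01,  1.52753449e+00, -2.39005299e-05,
        1.39471578e+00, -1.26122000e-01]), 'joint_velocities': array([-0.00057798, -0.00113313, -0.00153483, -0.00073653, -0.00099329,
       -0.00049947]), 'tau': array([ 1.28421943e-03, -4.98243999e+01, -3.90546834e+01, -2.20720885e-04,
        5.62847505e-03, -1.79509152e-05]), 'ee_pos': array([ 0.1874467 , -0.59563215,  0.23027795]), 'eef_rot': array([[ 9.53901242e-01,  3.00120477e-01, -3.47031045e-04],
       [ 3.00120607e-01, -9.53899586e-01,  1.78894892e-03],
       [ 2.05867432e-04, -1.81063176e-03, -9.99998340e-01]]), 'contact_force': array([ 0.85783047, -0.11470777,  0.65726545]), 'moment': array([ 0.06190212, -0.00174998, -0.02164228]), 'grip_force': 0.0, 'opening': 0.08532398639028774}
```

View pics/scene0.png

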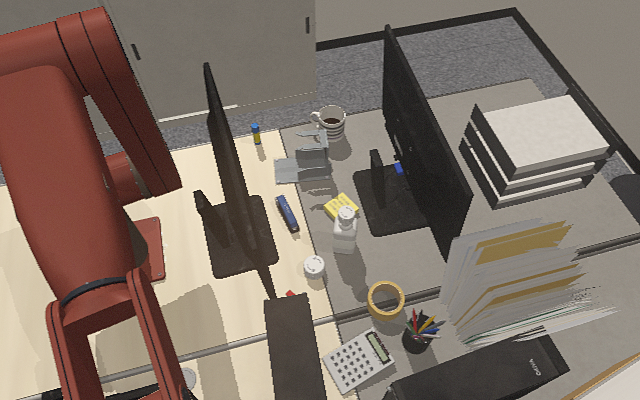

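View pics/top0.png

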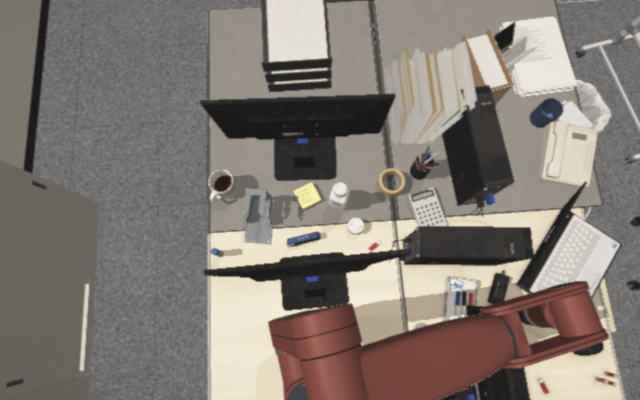

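The scene view shows the bottle with its cap at (346,213), and a loose white round lid on the desk at (315,266). The holder is at (305,165), on the left. The top view has the bottle cap at (339,187), the lid at (356,226) and the holder at (258,215).
Cap candidates are the bottle's cap at scene (346,213) and the lid at scene (315,266). By the description I choose the one on the bottle (smaller, on a neck), and I'll check it in a close crop.

```bash
python3 - <<'E'
import cv2,numpy as np
s=cv2.imread("pics/scene0.png")[110:290,255:385]; t=cv2.imread("pics/top0.png")[165:255,230:370]
s=cv2.resize(s,None,fx=3.3,fy=3.3,interpolation=cv2.INTER_CUBIC); t=cv2.resize(t,None,fx=2.6,fy=2.6,interpolation=cv2.INTER_CUBIC)
o=np.zeros((max(len(s),len(t)),s.shape[1]+t.shape[1],3),np.uint8); o[:len(s),:s.shape[1]]=s;o[:len(t),s.shape[1]:]=t
cv2.imwrite("pics/crop1.png",o);print(o.shape)
E
```

```text
(594, 793, 3)
```

View pics/crop1.png

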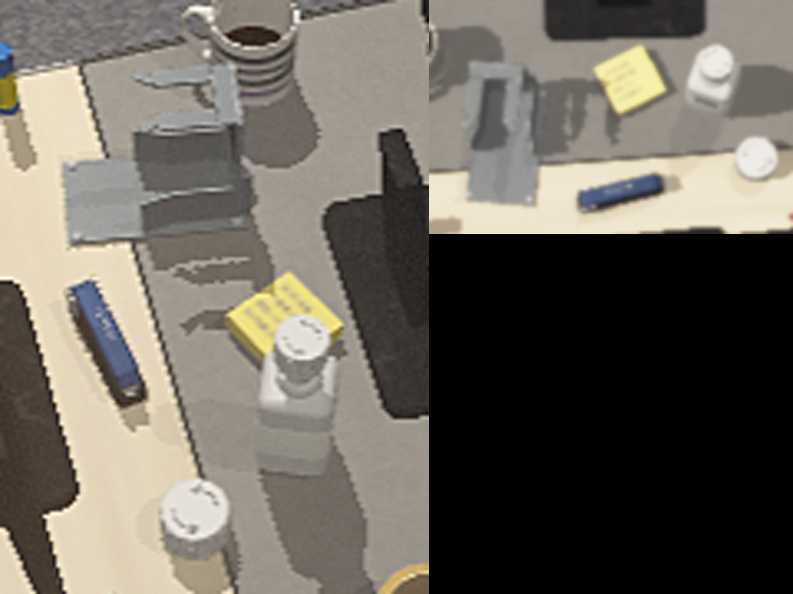

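The crop confirms it: the cap on the bottle (crop 302,335) is smaller than the loose lid (crop 196,515). The target is the bottle's cap. Next I get rough positions and look from the wrist camera.

```bash
cat > h.py <<'E'
import numpy as np, cv2
from rig import robot, imaging
def ray(m,uv,z):
    R=cv2.Rodrigues(m["rvec"])[0]; c=-R.T@m["tvec"]
    uv=np.atleast_2d(np.asarray(uv,float))
    d=np.c_[(uv[:,0]-m["cx"])/m["fx"],(uv[:,1]-m["cy"])/m["fy"],np.ones(len(uv))]@R
    return (c+d*((z-c[2])/d[:,2])[:,None])[:,:2]
def proj(m,P):
    K=np.array([[m["fx"],0,m["cx"]],[0,m["fy"],m["cy"]],[0,0,1]])
    return cv2.projectPoints(np.asarray(P,float).reshape(-1,3),m["rvec"],m["tvec"],K,None)[0][:,0]
def down(yaw):  # tool y axis at world angle yaw
    c,s=np.cos(yaw),np.sin(yaw); y=np.array([c,s,0]); z=np.array([0,0,-1.])
    return np.c_[np.cross(y,z),y,z]
def snap(name,fn):
    m=imaging.camera_model(name); im=imaging.snapshot(name)[:,:,::-1].copy(); cv2.imwrite(f"pics/{fn}.png",im); np.save(f"pics/{fn}.npy",m,allow_pickle=True); return m,im
E
python3 - <<'E'
from h import *
t=imaging.camera_model("top"); s=imaging.camera_model("scene")
print("cap",ray(t,(339.5,186),.182),ray(s,(346.5,212),.182))
print("plate front",ray(t,[(245.8,242),(270.8,243.8)],.005), ray(s,[(276,159),(276,183)],.005))
print("lid",ray(t,(356,226),.04))
w=imaging.camera_model("wrist");o=robot.observe();R=cv2.Rodrigues(w["rvec"])[0];c=-R.T@w["tvec"]
print("wristcam in tool",o["eef_rot"].T@(c-o["ee_pos"]),o["eef_rot"].T@R.T,w["fx"])
for p in [(.56,-.05,.5),(.52,.22,.5),(.56,-.05,.15),(.55,.2,.15)]:
    for y in (0,np.pi/2,np.pi,-np.pi/2): 
        q=robot.solve_ik(np.array(p),down(y)); print(p,round(y,2),None if q is None else np.round(q,2))
E
```

```text
cap [[ 0.61380104 -0.1333529 ]] [[ 0.60528204 -0.13471368]]
plate front [[0.47490858 0.21409303]
 [0.46207688 0.12333899]] [[0.4838219  0.21968055]
 [0.46366166 0.12719233]]
lid [[ 0.50025969 -0.18864108]]
wristcam in tool [ 0.07121512 -0.00131474 -0.14326041] [[-5.28047842e-04 -9.59270944e-01 -2.82487127e-01]
 [ 9.99999407e-01 -2.37432425e-04 -1.06300597e-03]
 [ 9.52639139e-04 -2.82487520e-01  9.59270501e-01]] 308.6903179836722
(0.56, -0.05, 0.5) 0 [-0.23  0.04  1.23 -0.    1.87 -0.23]
(0.56, -0.05, 0.5) 1.57 [-0.23  0.04  1.23 -0.    1.87 -1.8 ]
(0.56, -0.05, 0.5) 3.14 None
(0.56, -0.05, 0.5) -1.57 [-0.23  0.04  1.23 -0.    1.87  1.34]
(0.52, 0.22, 0.5) 0 [ 0.26  0.05  1.22 -0.    1.87  0.26]
(0.52, 0.22, 0.5) 1.57 [ 0.26  0.05  1.22 -0.    1.87 -1.31]
(0.52, 0.22, 0.5) 3.14 None
(0.52, 0.22, 0.5) -1.57 [ 0.26  0.05  1.22 -0.    1.87  1.83]
(0.56, -0.05, 0.15) 0 [-0.23  0.14  1.77 -0.    1.23 -0.23]
(0.56, -0.05, 0.15) 1.57 [-0.23  0.14  1.77 -0.    1.23 -1.8 ]
(0.56, -0.05, 0.15) 3.14 None
(0.56, -0.05, 0.15) -1.57 [-0.23  0.14  1.77 -0.    1.23  1.34]
(0.55, 0.2, 0.15) 0 [ 0.21  0.2   1.71 -0.    1.23  0.21]
(0.55, 0.2, 0.15) 1.57 [ 0.21  0.2   1.71 -0.    1.23 -1.36]
(0.55, 0.2, 0.15) 3.14 None
(0.55, 0.2, 0.15) -1.57 [ 0.21  0.2   1.71 -0.    1.23  1.78]
```

```bash
python3 - <<'E'
from h import *
o=robot.observe(); p=o["ee_pos"].copy(); p[2]=.5
robot.servo_line(p,feed=.3)
robot.goto(np.array([.60,-.07,.5]),down(0.))
robot.servo_line(np.array([.60,-.07,.40]),feed=.2)
robot.wait(.3); snap("wrist","wA")
robot.goto(np.array([.56,.21,.46]),down(0.)); robot.wait(.3); snap("wrist","wB")
o=robot.observe(); print(o["clock"],o["q"],o["ee_pos"],o["contact_force"])
a=cv2.imread("pics/wA.png");b=cv2.imread("pics/wB.png")
cv2.imwrite("pics/AB.png",cv2.resize(np.vstack([a[:,100:540],b[:,100:540]]),(660,1200))[:600])
cv2.imwrite("pics/v2.png",cv2.resize(b,(800,500)))
cv2.imwrite("pics/v1.png",cv2.resize(a,(800,500)))
E
```

```text
5.9833 [ 2.25559494e-01  1.16315901e-01  1.22462849e+00 -4.73578582e-05
  1.80100922e+00  2.26905529e-01] [0.56028747 0.2091929  0.45978125] [-0.41455275  0.13244153  0.79462746]
```

View pics/v1.png

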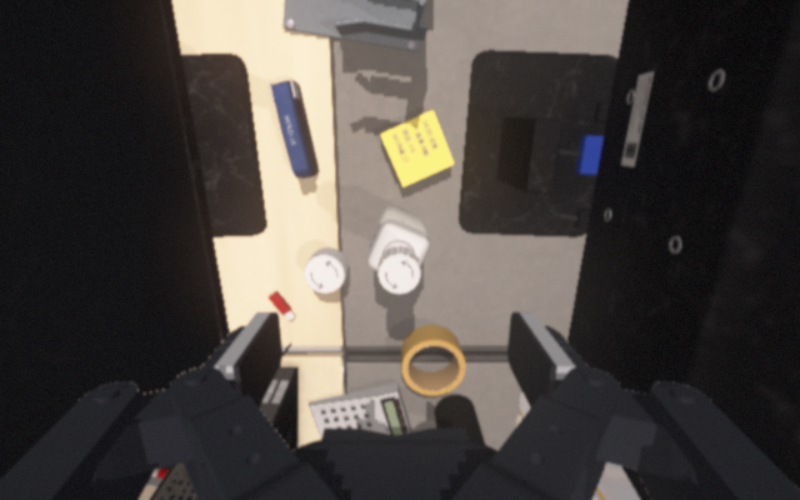

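View pics/v2.png

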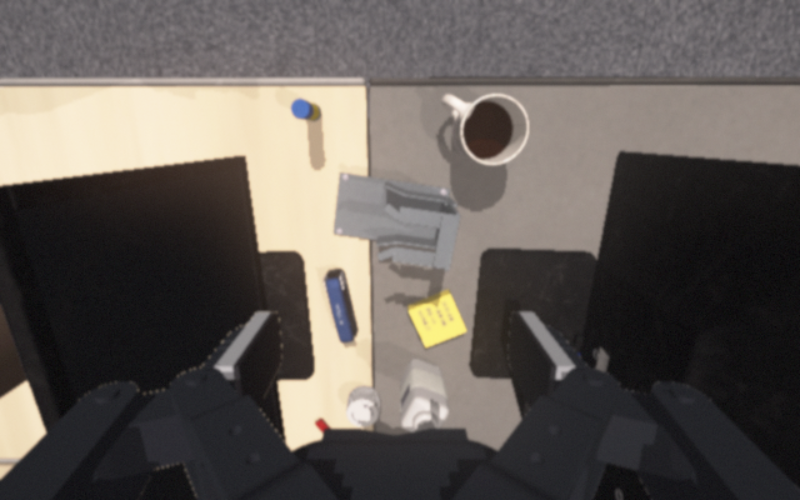

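View 1 shows the bottle cap at (399,272), its shoulder square with a corner at (385,222), the lid at (325,271) and the tape roll at (432,360). View 2 shows the holder's plate with front corners at about (341,173) and (335,232), and the fork around (440,240). Now I measure precisely.

```bash
python3 - <<'E'
from h import *
a=cv2.imread("pics/wA.png");b=cv2.imread("pics/wB.png")
ma=np.load("pics/wA.npy",allow_pickle=True).item()
hsv=cv2.cvtColor(a,cv2.COLOR_BGR2HSV)
mk=((hsv[...,1]<45)&(hsv[...,2]>150)).astype(np.uint8)
mk[:, :285]=0;mk[:,355:]=0;mk[:155]=0;mk[245:]=0
n,l,st,ce=cv2.connectedComponentsWithStats(mk)
print(st[1:],ce[1:])
def up(im,x0,x1,y0,y1,f):return cv2.resize(im[y0:y1,x0:x1],None,fx=f,fy=f,interpolation=cv2.INTER_CUBIC)
A=up(a,285,355,155,245,5);M=up(cv2.cvtColor(mk*255,cv2.COLOR_GRAY2BGR),285,355,155,185,5);B=up(b,260,375,130,225,3.8)
o=np.zeros((600,800,3),np.uint8);o[:A.shape[0],:A.shape[1]]=A;o[450:600,:350]=M;o[:B.shape[0],360:360+B.shape[1]]=B[:, :440]
# edges of scene bottle also
s=cv2.imread("pics/scene0.png");S=up(s,325,365,195,260,3.5);o[365:365+S.shape[0],400:400+S.shape[1]]=S
cv2.imwrite("pics/crop2.png",o)
E
```

```text
[[ 285  155   70   90 5704]] [[319.71931978 196.38341515]]
```

View pics/crop2.png

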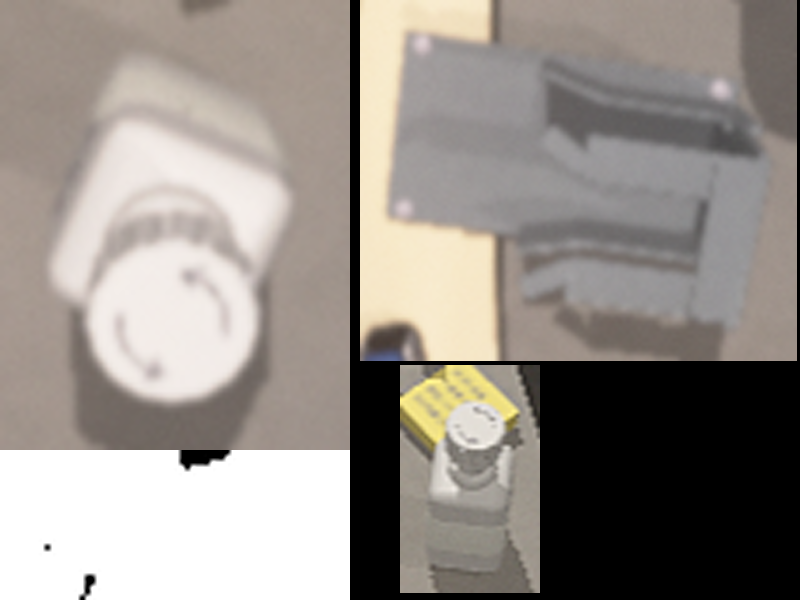

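The crop shows the cap top centre at (173,317), the shoulder's upper edge running (125,112)–(290,197), and holder plate screws at (421,43), (402,208) and (720,90).

```bash
cat > meas.py <<'E'
from h import *
a=cv2.imread("pics/wA.png");b=cv2.imread("pics/wB.png")
ma=np.load("pics/wA.npy",allow_pickle=True).item();mb=np.load("pics/wB.npy",allow_pickle=True).item()
F=5;g=cv2.GaussianBlur(cv2.cvtColor(a,cv2.COLOR_BGR2GRAY),(0,0),.8).astype(float)
from scipy.ndimage import map_coordinates as mc
def edge(im,p,q,n=40,w=4,sgn=0):
    p,q=np.array(p,float),np.array(q,float);d=(q-p)/np.linalg.norm(q-p);nn=np.array([-d[1],d[0]]);P=[]
    s=np.arange(-w,w+.01,.1)
    for t in np.linspace(0,1,n):
        c=p+t*(q-p);X=c+s[:,None]*nn;v=np.gradient(mc(im,[X[:,1],X[:,0]],order=1))
        i=np.argmax(abs(v) if sgn==0 else sgn*v);P.append(X[i])
    f=cv2.fitLine(np.float32(P),cv2.DIST_HUBER,0,.01,.01).ravel(); return f[2:],f[:2]
U=lambda x,y:(285+x/5-.4,155+y/5-.4)
def yaw(m,f,z):
    P=ray(m,[f[0]-10*f[1],f[0]+10*f[1]],z);d=P[1]-P[0];return np.degrees(np.arctan2(d[1],d[0])),P.mean(0)
if __name__=="__main__":
    print("top edge",yaw(ma,edge(g,U(150,122),U(270,180),w=2.5),.122))
    print("left edge",yaw(ma,edge(g,U(103,135),U(58,240),w=2.5),.122))
    # cap circle from radial edge points, lower half (against dark ground)
    P=[]
    for t in np.radians(np.arange(-10,191,4)):
        s=np.arange(13,22,.1);c=np.array(U(173,317));X=c+s[:,None]*[np.cos(t),np.sin(t)]
        v=np.gradient(mc(g,[X[:,1],X[:,0]],order=1));P.append(X[np.argmin(v)])
    e=cv2.fitEllipse(np.float32(P));print("cap ell",e,"xy",ray(ma,e[0],.182))
    # holder screws
    V=lambda x,y:np.array([260+(x-360)/3.8-.4,130+y/3.8-.4])
    S=[]
    for x,y in [(421,43),(402,208),(720,90)]:
        u=V(x,y);r=np.round(u).astype(int);w=b[r[1]-3:r[1]+4,r[0]-3:r[0]+4,2].astype(float);w=np.clip(w-np.percentile(w,70),0,None)
        yy,xx=np.mgrid[-3:4,-3:4];S.append([r[0]+(w*xx).sum()/w.sum(),r[1]+(w*yy).sum()/w.sum()])
    W=ray(mb,S,.006);print("screws px",np.round(S,1),"w",W,"d",np.linalg.norm(W[0]-W[1]),np.linalg.norm(W[2]-W[0]))
    print("yaw01",np.degrees(np.arctan2(*(W[0]-W[1])[::-1]))-90,"yaw02",np.degrees(np.arctan2(*(W[2]-W[0])[::-1])))
    gb=cv2.GaussianBlur(cv2.cvtColor(b,cv2.COLOR_BGR2GRAY),(0,0),.8).astype(float)
    print("front edge",yaw(mb,edge(gb,V(403,50),V(390,200),w=2),.005))
    print("plate left",yaw(mb,edge(gb,V(420,35),V(490,44),w=2),.005), "right",yaw(mb,edge(gb,V(405,220),V(490,233),w=2),.005))
    print("fork rear edge",yaw(mb,edge(gb,V(764,175),V(742,310),w=2),.143),"fork right outer",yaw(mb,edge(gb,V(600,306),V(720,322),w=2),.143))
    # scene/top check of cap
E
python3 meas.py
```

```text
top edge (np.float64(-23.824573152351505), array([ 0.61702331, -0.10221466]))
left edge (np.float64(66.3386441347231), array([ 0.57803035, -0.11570187]))
cap ell ((318.9999084472656, 218.6351318359375), (32.11157989501953, 33.94184875488281), 91.724609375) xy [[ 0.604121   -0.13068818]]
screws px [[276.5 139.4]
 [270.7 184.8]
 [354.3 152.8]] w [[0.48456895 0.22333442]
 [0.46969754 0.13399854]
 [0.63399932 0.19735757]] d 0.09056521823529107 0.15167145875139476
yaw01 -9.451152777959663 yaw02 -9.861699022877723
front edge (np.float64(80.95303347438009), array([0.46742797, 0.17850972]))
plate left (np.float64(-12.07570459761548), array([0.49609428, 0.22387253])) right (np.float64(-10.772135660653225), array([0.49352989, 0.1235715 ]))
fork rear edge (np.float64(82.40431968493074), array([0.63247534, 0.15475204])) fork right outer (np.float64(-6.870532775983557), array([0.59513098, 0.12162932]))
```

```bash
python3 - <<'E'
from meas import *
robot.goto(np.array([.59,.175,.31]),down(0.)); robot.wait(.3)
m,im=snap("wrist","wC"); gc=cv2.GaussianBlur(cv2.cvtColor(im,cv2.COLOR_BGR2GRAY),(0,0),.8).astype(float)
th=np.radians(-9.6);ux=np.array([np.cos(th),np.sin(th)]);n=np.array([-ux[1],ux[0]]);seat=np.array([.5956,.1574])
def E(name,a,b,z,w=4):
    P=[np.r_[seat+p[0]*ux+p[1]*n,z] for p in (a,b)];u=proj(m,P)
    y,c=yaw(m,edge(gc,u[0],u[1],w=w),z);d=c-seat;print(name,np.round(u).tolist(),round(y,2),"along %.4f lat %.4f"%(d@ux,d@n))
    vis.append(u)
vis=[]
E("forkL out",(-.03,.035),(.02,.035),.143);E("forkR out",(-.03,-.035),(.02,-.035),.143)
E("slotL",(-.02,.016),(.01,.016),.143,3);E("slotR",(-.02,-.016),(.01,-.016),.143,3)
E("plateL",(-.12,.049),(-.07,.049),.005);E("plateR",(-.12,-.049),(-.07,-.049),.005);E("front",(-.13,-.04),(-.13,.04),.005);E("rear",(.036,-.03),(.036,.03),.143)
v=cv2.resize(im,None,fx=2.5,fy=2.5)
for u in vis: cv2.line(v,*[tuple(int(k) for k in p*2.5) for p in u],(0,0,255),1)
c=proj(m,[[.57,.16,.07]])[0]*2.5;x,y=int(max(c[0]-400,0)),int(max(c[1]-300,0));cv2.imwrite("pics/vC.png",v[y:y+600,x:x+800])
print(robot.observe()["clock"])
E
```

```text
forkL out [[298.0, 160.0], [346.0, 168.0]] -8.59 along -0.0059 lat 0.0362
forkR out [[288.0, 224.0], [333.0, 231.0]] -9.83 along -0.0043 lat -0.0337
slotL [[304.0, 180.0], [333.0, 184.0]] -8.4 along -0.0039 lat 0.0182
slotR [[300.0, 209.0], [327.0, 213.0]] -7.98 along -0.0038 lat -0.0146
plateL [[242.0, 124.0], [276.0, 130.0]] -8.94 along -0.0947 lat 0.0488
plateR [[235.0, 190.0], [268.0, 195.0]] -7.58 along -0.1000 lat -0.0509
front [[229.0, 183.0], [234.0, 129.0]] 81.32 along -0.1301 lat 0.0039
rear [[349.0, 229.0], [360.0, 176.0]] 77.03 along 0.0376 lat -0.0016
7.0083
```

View pics/vC.png

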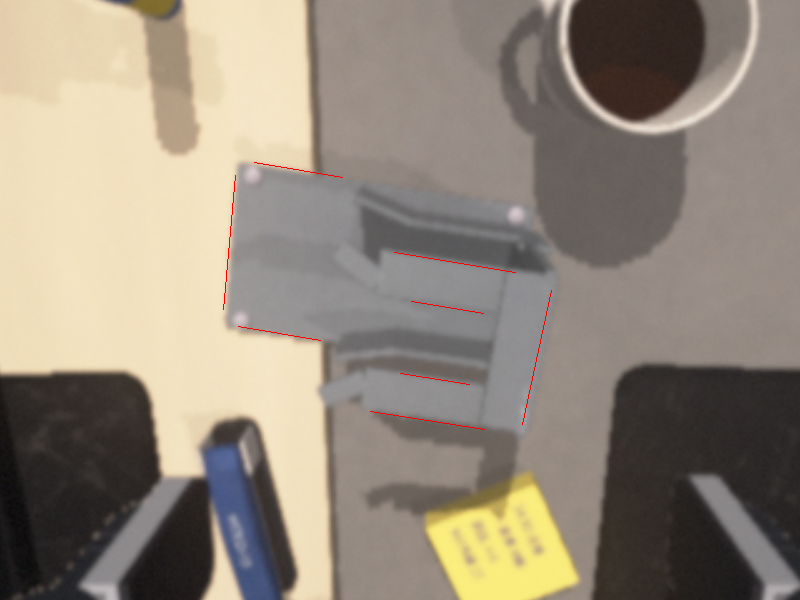

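The overlay lines sit within a pixel or two of the plate and fork edges, so the holder pose is good (yaw about -8.8°). Now the pick.

```bash
python3 - <<'E'
from h import *
y=np.radians(-23.8);c=np.array([.6041,-.1307])
robot.servo_line(np.array([.59,.1,.36]),feed=.25)
robot.goto(np.r_[c,.30],down(y))
print(robot.servo_line(np.r_[c,.150],feed=.12,stop_force=12))
robot.wait(.2);o=robot.observe();print(o["clock"],o["ee_pos"],o["contact_force"],o["q"])
robot.gripper_to(.03,80);robot.wait(.2)
o=robot.observe();print(o["clock"],o["opening"],o["grip_force"],o["ee_pos"],o["contact_force"],o["moment"])
m,im=snap("wrist","g1");s,i2=snap("scene","g1s")
v=np.zeros((600,800,3),np.uint8);v[:375,:600]=cv2.resize(im,(600,375));v[375:,:360]=cv2.resize(i2[165:290,270:470],(360,225));cv2.imwrite("pics/vg1.png",v)
E
```

```text
False
10.0667 [ 0.60450549 -0.13084287  0.15074303] [-0.27086374  0.03611026  0.91912856] [-3.40591960e-01  2.70822745e-01  1.62201423e+00  1.65027658e-05
  1.24750816e+00  7.47548030e-02]
10.7333 0.04205989711046716 81.14088870584965 [ 0.60452448 -0.13088819  0.15046451] [ 2.00230776 -0.49097641  2.85598545] [-0.09192596 -0.29841021  0.01604061]
```

View pics/vg1.png

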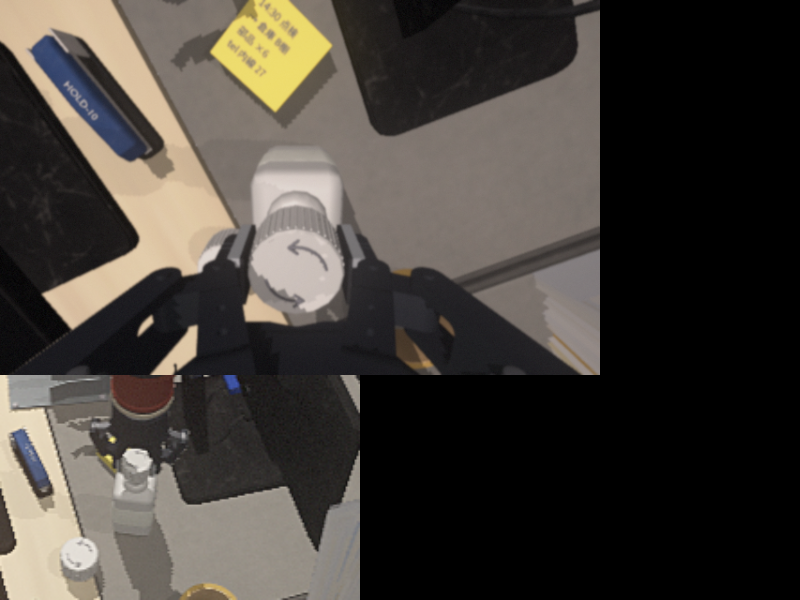

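The grasp is centred and the cap sits square between the pads (cap at 297,268), with the bottle aligned to the gripper. Now lift, carry to the entry and set down.

```bash
cat > hp.py <<'E'
from h import *
YH=np.radians(-8.8);ux=np.array([np.cos(YH),np.sin(YH)]);nv=np.array([-ux[1],ux[0]]);seat=np.array([.5958,.1584])
H=lambda a,l=0,z=0:np.r_[seat+a*ux+l*nv,z]
E
python3 - <<'E'
from hp import *
m=np.load("pics/g1.npy",allow_pickle=True).item();o=robot.observe()
c=ray(m,[(316.8,285.9)],.182)[0];print("cap in tool",o["eef_rot"].T@np.r_[c-o["ee_pos"][:2],0])
p=o["ee_pos"].copy();p[2]+=.075
robot.servo_line(p,feed=.12);o=robot.observe();print("lifted",o["contact_force"],o["opening"])
robot.servo_line(np.array([.484,.05,.226]),down(YH),feed=.2)
robot.servo_line(H(-.105,0,.226),feed=.15)
robot.wait(.2);o=robot.observe();print("over",o["ee_pos"],o["contact_force"],o["moment"],o["clock"])
robot.servo_line(H(-.105,0,.162),feed=.1)
hit=robot.servo_line(H(-.105,0,.150),feed=.02,stop_force=3)
o=robot.observe();print(hit,o["ee_pos"],o["contact_force"],o["moment"],o["clock"],o["q"])
s,i2=snap("scene","e1s");m,im=snap("wrist","e1")
v=np.zeros((600,800,3),np.uint8);v[:375,:600]=cv2.resize(im,(600,375));v[375:,:360]=cv2.resize(i2[90:215,220:420],(360,225));cv2.imwrite("pics/ve1.png",v)
E
```

```text
cap in tool [ 1.87961201e-03 -8.82694336e-04 -7.32050357e-07]
lifted [-1.14502058 -0.00894828 -5.34497721] 0.04243175207588625
over [0.49213937 0.17368039 0.22602265] [ 0.60370171  0.06282403 -4.45457272] [ 0.00458744 -0.00844391 -0.03894241] 14.025
True [0.49283652 0.17456119 0.1549401 ] [ 1.78507052 -0.85060756  5.1977197 ] [ 0.02962142 -0.18978818 -0.00087421] 15.2583 [ 1.89564803e-01  4.37033836e-02  1.86993406e+00 -1.01098989e-04
  1.22583618e+00  3.43210515e-01]
```

View pics/ve1.png

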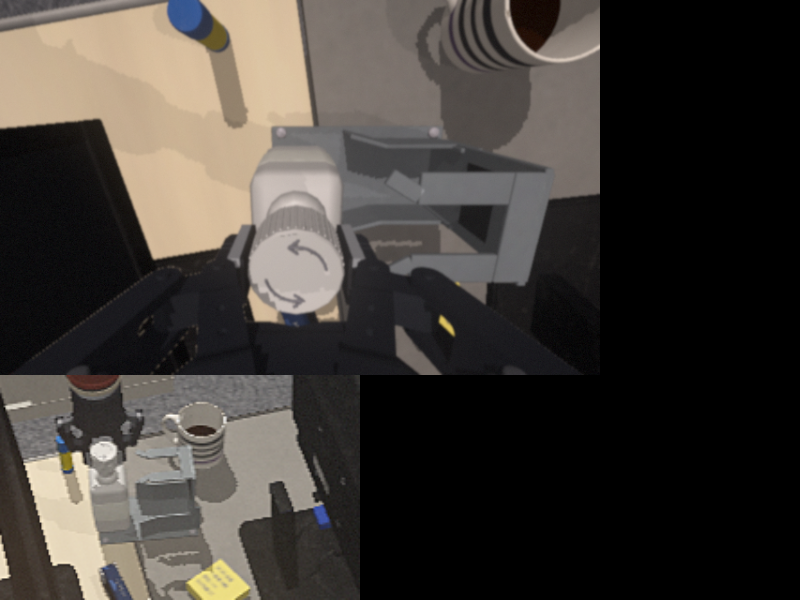

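```bash
python3 - <<'E'
from hp import *
from meas import edge,yaw,mc
m=np.load("pics/e1.npy",allow_pickle=True).item();im=cv2.imread("pics/e1.png");k=640/600
g=cv2.GaussianBlur(cv2.cvtColor(im,cv2.COLOR_BGR2GRAY),(0,0),.8).astype(float)
def L(n,a,b,z):
    y,c=yaw(m,edge(g,np.array(a)*k,np.array(b)*k,w=4),z);d=c-seat;print(n,round(y,2),"along %.4f lat %.4f"%(d@ux,d@nv))
L("armL out",(430,172),(510,170),.143);L("armL in",(430,205),(500,205),.143)
L("armR in",(420,255),(490,254),.143);L("armR out",(460,281),(500,281),.143)
P=[]
for t in np.radians(np.r_[35:146:4]):
    s=np.arange(36,58,.1);c=np.array([297,268])*k;X=c+s[:,None]*[np.cos(t),np.sin(t)]
    v=np.gradient(mc(g,[X[:,1],X[:,0]],order=1));P.append(X[np.argmin(v)])
# top rim: 22 mm circle at z .187 -> world points, algebraic circle fit
W=ray(m,P,.187);A=np.c_[2*W,np.ones(len(W))];s=np.linalg.lstsq(A,(W**2).sum(1),rcond=None)[0]
r=np.sqrt(s[2]+s[:2]@s[:2]);d=s[:2]-seat;print("cap r %.4f along %.4f lat %.4f"%(r,d@ux,d@nv))
# shoulder side edges of bottle
L("body left",(253,165),(252,205),.125);L("body right",(339,165),(341,205),.125)
L("body top",(275,148),(315,148),.125)
E
```

```text
armL out -8.89 along -0.0141 lat 0.0351
armL in -9.48 along -0.0093 lat 0.0161
armR in -8.84 along -0.0094 lat -0.0158
armR out -8.79 along 0.0110 lat -0.0355
cap r 0.0161 along -0.1037 lat -0.0051
body left 70.46 along -0.1334 lat 0.0202
body right -89.75 along -0.0779 lat 0.0225
body top -8.84 along -0.1054 lat 0.0472
```

```bash
python3 - <<'E'
from hp import *
from meas import edge,yaw
m=np.load("pics/e1.npy",allow_pickle=True).item();im=cv2.imread("pics/e1.png");k=640/600
g=cv2.GaussianBlur(cv2.cvtColor(im,cv2.COLOR_BGR2GRAY),(0,0),.8)
print("col cap", g[150:345:1,317].tolist())
for z in (.005,.125):
    y,c=yaw(m,edge(g.astype(float),np.array((275,148))*k,np.array((315,148))*k,w=4),z);print(z,y,(c-seat)@nv)
for y in (310,312,314):
    print(y,[(round(float((ray(m,[(317,y*k)],z)[0]-seat)@nv),4)) for z in (.187,.184)])
for l in (-.031,0,.031):print("pred rows base/shoulder/captop",l,[proj(m,[H(-.105,l,z)])[0].round(1).tolist() for z in(.005,.125,.187)])
for l in (-.022,.022):print(proj(m,[H(-.105,l,.187)])[0].round(1))
cv2.imwrite("pics/z.png",cv2.resize(im[140:350,240:390],None,fx=2.8,fy=2.8,interpolation=cv2.INTER_CUBIC))
E
```

```text
col cap [112, 111, 112, 112, 115, 121, 128, 134, 138, 141, 145, 149, 151, 153, 155, 156, 156, 157, 160, 163, 165, 163, 155, 147, 142, 141, 141, 141, 142, 143, 146, 151, 157, 163, 168, 173, 179, 184, 187, 188, 189, 189, 188, 188, 188, 188, 188, 188, 189, 189, 189, 187, 181, 169, 156, 149, 150, 155, 162, 168, 173, 178, 184, 191, 199, 205, 207, 200, 185, 165, 147, 138, 135, 134, 134, 134, 134, 134, 134, 134, 134, 134, 134, 134, 133, 133, 134, 134, 134, 134, 135, 139, 143, 149, 160, 173, 182, 184, 182, 178, 178, 180, 182, 179, 170, 153, 136, 125, 124, 127, 130, 129, 125, 122, 124, 129, 136, 140, 139, 134, 132, 142, 159, 173, 179, 181, 181, 182, 181, 181, 182, 182, 182, 181, 181, 181, 181, 181, 181, 181, 181, 181, 180, 180, 181, 180, 180, 180, 181, 180, 180, 181, 181, 181, 181, 180, 180, 180, 181, 184, 188, 191, 190, 182, 165, 144, 129, 125, 127, 127, 124, 119, 114, 113, 119, 128, 140, 156, 173, 186, 192, 192, 187, 172, 141, 101, 70, 55, 50, 49, 50, 51, 54, 60, 65]
0.005 -8.843689314424118 0.029378271807375237
0.125 -8.843689314424168 0.0471653879223134
310 [-0.0193, -0.0218]
312 [-0.0204, -0.0229]
314 [-0.0215, -0.024]
pred rows base/shoulder/captop -0.031 [[315.6, 215.0], [316.0, 278.3], [316.4, 353.0]]
pred rows base/shoulder/captop 0 [[315.6, 185.1], [316.0, 232.9], [316.5, 291.5]]
pred rows base/shoulder/captop 0.031 [[315.5, 153.5], [316.0, 183.1], [316.5, 221.0]]
[316.4 335.9]
[316.5 242.5]
```

View pics/z.png

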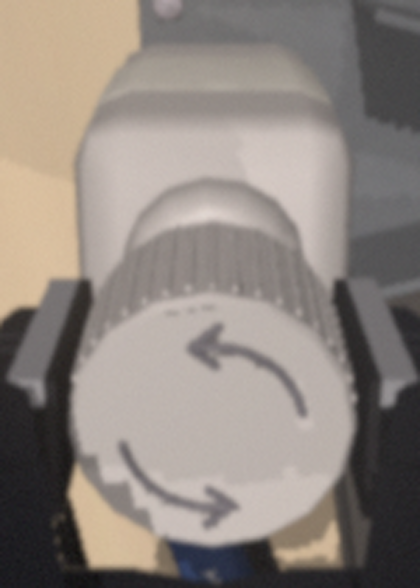

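The close-up shows the cap level and square between the pads. Its top-face rows (about 244–334) match the prediction for zero lateral offset. Now slide in, about 1 mm up.

```bash
python3 - <<'E'
from hp import *
def rep(t):
    o=robot.observe();d=o["ee_pos"][:2]-seat;f=o["contact_force"]
    print(t,"a %.4f l %.4f z %.4f"%(d@ux,d@nv,o["ee_pos"][2]),"F a%.1f l%.1f z%.1f"%(f[:2]@ux,f[:2]@nv,f[2]),o["moment"].round(2),round(o["clock"],2));return o
robot.servo_line(H(-.105,0,.1567),feed=.02);rep("up")
for a,fd in ((-.06,.06),(-.03,.04),(-.008,.04)):
    h=robot.servo_line(H(a,0,.1567),feed=fd,stop_force=15);rep((a,h))
    if h: break
else:
    h=robot.servo_line(H(.006,0,.1567),feed=.02,stop_force=10);rep(("end",h))
E
```

```text
up a -0.1057 l -0.0002 z 0.1559 F a-0.1 l-0.5 z-4.7 [ 0.02  0.04 -0.01] 15.7
(-0.06, False) a -0.0604 l -0.0000 z 0.1564 F a0.0 l0.5 z-5.2 [-0.    0.09 -0.03] 16.6
(-0.03, False) a -0.0302 l -0.0000 z 0.1565 F a-0.4 l0.2 z-5.2 [ 0.04 -0.04 -0.04] 17.5
(-0.008, False) a -0.0081 l -0.0000 z 0.1565 F a0.3 l0.4 z-5.8 [ 0.02 -0.   -0.  ] 18.2
('end', False) a 0.0045 l 0.0001 z 0.1563 F a-6.5 l-0.1 z-1.5 [0.14 1.22 0.01] 19.05
```

```bash
python3 - <<'E'
from hp import *
def rep(t):
    o=robot.observe();d=o["ee_pos"][:2]-seat;f=o["contact_force"]
    print(t,"a %.4f l %.4f z %.4f"%(d@ux,d@nv,o["ee_pos"][2]),"F a%.1f l%.1f z%.1f"%(f[:2]@ux,f[:2]@nv,f[2]),o["moment"].round(2),round(o["clock"],2));return o
z=.1555
while True:
    robot.servo_line(H(.005,0,z),feed=.02);robot.wait(.1);o=rep("z %.4f"%z)
    if o["contact_force"][2]>20 or z<.1455: break
    z-=.0015
print(o["q"],o["opening"])
E
```

```text
z 0.1555 a 0.0045 l 0.0001 z 0.1559 F a-5.5 l-0.2 z0.6 [ 0.12  1.   -0.02] 19.4
z 0.1540 a 0.0051 l 0.0002 z 0.1554 F a-6.3 l-0.0 z4.6 [-0.01  1.05 -0.05] 19.75
z 0.1525 a 0.0051 l 0.0003 z 0.1545 F a-7.8 l-1.9 z7.5 [ 0.05  1.33 -0.01] 20.1
z 0.1510 a 0.0051 l 0.0003 z 0.1535 F a-8.2 l-1.6 z9.2 [0.04 1.51 0.02] 20.45
z 0.1495 a 0.0051 l 0.0003 z 0.1523 F a-11.1 l-1.4 z10.7 [-0.08  1.77  0.02] 20.8
z 0.1480 a 0.0052 l 0.0003 z 0.1511 F a-9.8 l-2.0 z12.2 [-0.07  1.87  0.05] 21.15
z 0.1465 a 0.0051 l 0.0003 z 0.1501 F a-12.1 l-2.1 z15.0 [-0.07  2.11 -0.03] 21.5
z 0.1450 a 0.0052 l 0.0004 z 0.1500 F a-15.0 l-4.0 z22.3 [-0.15  2.76 -0.04] 21.85
[1.30236415e-01 2.80091204e-01 1.61208748e+00 1.89566119e-05
 1.25069876e+00 2.83398270e-01] 0.04246120153983154
```

```bash
python3 - <<'E'
from hp import *
def rep(t):
    o=robot.observe();d=o["ee_pos"][:2]-seat;f=o["contact_force"]
    print(t,"a %.4f l %.4f z %.4f"%(d@ux,d@nv,o["ee_pos"][2]),"F a%.1f l%.1f z%.1f"%(f[:2]@ux,f[:2]@nv,f[2]),o["moment"].round(2),round(o["clock"],2),o["q"][5].round(3));return o
robot.servo_line(H(.004,0,.1455),feed=.02);rep("ease")
for t in (10,20,30,40,50,60,70,80,90):
    robot.goto(H(.004,0,.1455),down(YH+np.radians(t)));o=rep(t)
    if abs(o["moment"][2])>1.5 or o["contact_force"][2]<13: print("check");break
E
```

```text
ease a 0.0052 l 0.0004 z 0.1501 F a-10.0 l-2.4 z18.2 [-0.18  1.87 -0.06] 22.1 0.284
10 a 0.0048 l 0.0011 z 0.1501 F a-11.9 l-1.9 z17.8 [ 0.04  1.98 -0.03] 22.39 0.109
20 a 0.0045 l 0.0011 z 0.1501 F a-13.1 l-1.0 z18.7 [ 0.09  2.32 -0.03] 22.68 -0.066
30 a 0.0044 l 0.0007 z 0.1501 F a-13.4 l-2.5 z19.7 [-0.1   2.35 -0.06] 22.98 -0.24
40 a 0.0043 l 0.0005 z 0.1501 F a-13.3 l-2.8 z20.6 [-0.23  2.5  -0.03] 23.27 -0.415
50 a 0.0042 l 0.0002 z 0.1501 F a-14.5 l-4.4 z19.6 [-0.31  2.55  0.02] 23.56 -0.59
60 a 0.0040 l 0.0002 z 0.1500 F a-15.5 l-5.1 z20.9 [-0.42  2.61  0.  ] 23.85 -0.764
70 a 0.0040 l -0.0000 z 0.1500 F a-15.7 l-5.4 z20.9 [-0.39  2.65 -0.02] 24.14 -0.939
80 a 0.0039 l -0.0000 z 0.1500 F a-16.8 l-5.5 z21.4 [-0.46  2.69  0.04] 24.43 -1.113
90 a 0.0038 l -0.0001 z 0.1500 F a-16.8 l-5.0 z21.7 [-0.42  2.77  0.07] 24.73 -1.288
```

```bash
python3 - <<'E'
from hp import *
def rep(t):
    o=robot.observe();d=o["ee_pos"][:2]-seat;f=o["contact_force"]
    print(t,"a %.4f l %.4f z %.4f"%(d@ux,d@nv,o["ee_pos"][2]),"F a%.1f l%.1f z%.1f"%(f[:2]@ux,f[:2]@nv,f[2]),o["moment"].round(2),round(o["clock"],2),o["opening"].round(4));return o
robot.servo_line(H(.003,0,.1535),feed=.02);rep("ease")
for z in (.158,.166,.18): 
    h=robot.servo_line(H(.003,0,z),feed=.03,stop_force=25);rep((z,h))
    if h: break
else:
    robot.servo_line(H(.003,0,.2425),feed=.08);robot.wait(.5);rep("up")
s,i2=snap("scene","f1s");m,im=snap("wrist","f1")
v=np.zeros((600,800,3),np.uint8);v[:375,:600]=cv2.resize(im,(600,375));v[375:,:360]=cv2.resize(i2[90:215,220:420],(360,225));cv2.imwrite("pics/vf1.png",v)
E
```

```text
Traceback (most recent call last):
AttributeError: 'float' object has no attribute 'round'
```

```bash
python3 - <<'E'
from hp import *
def rep(t):
    o=robot.observe();d=o["ee_pos"][:2]-seat;f=o["contact_force"]
    print(t,"a %.4f l %.4f z %.4f"%(d@ux,d@nv,o["ee_pos"][2]),"F a%.1f l%.1f z%.1f"%(f[:2]@ux,f[:2]@nv,f[2]),o["moment"].round(2),round(o["clock"],2),round(o["opening"],4));return o
rep("ease")
for z in (.158,.166,.18): 
    h=robot.servo_line(H(.003,0,z),feed=.03,stop_force=25);rep((z,h))
    if h: break
else:
    robot.servo_line(H(.003,0,.2425),feed=.08);robot.wait(.5);rep("up")
s,i2=snap("scene","f1s");m,im=snap("wrist","f1")
v=np.zeros((600,800,3),np.uint8);v[:375,:600]=cv2.resize(im,(600,375));v[375:,:360]=cv2.resize(i2[90:215,220:420],(360,225));cv2.imwrite("pics/vf1.png",v)
E
```

```text
ease a 0.0036 l -0.0002 z 0.1555 F a-5.4 l-1.5 z5.2 [-0.26  1.06  0.  ] 25.27 0.0423
(0.158, False) a 0.0035 l -0.0001 z 0.1592 F a-3.5 l-2.0 z4.6 [-0.27  0.81  0.02] 25.57 0.0426
(0.166, False) a 0.0034 l 0.0001 z 0.1664 F a-0.9 l-1.7 z0.1 [-0.1   0.16 -0.04] 25.99 0.0426
(0.18, False) a 0.0032 l 0.0001 z 0.1803 F a0.1 l-0.5 z-0.7 [ 0.02 -0.05 -0.04] 26.61 0.0424
up a 0.0030 l -0.0000 z 0.2424 F a1.0 l-0.6 z-0.4 [ 0.    0.05 -0.03] 28.04 0.0428
```

View pics/vf1.png

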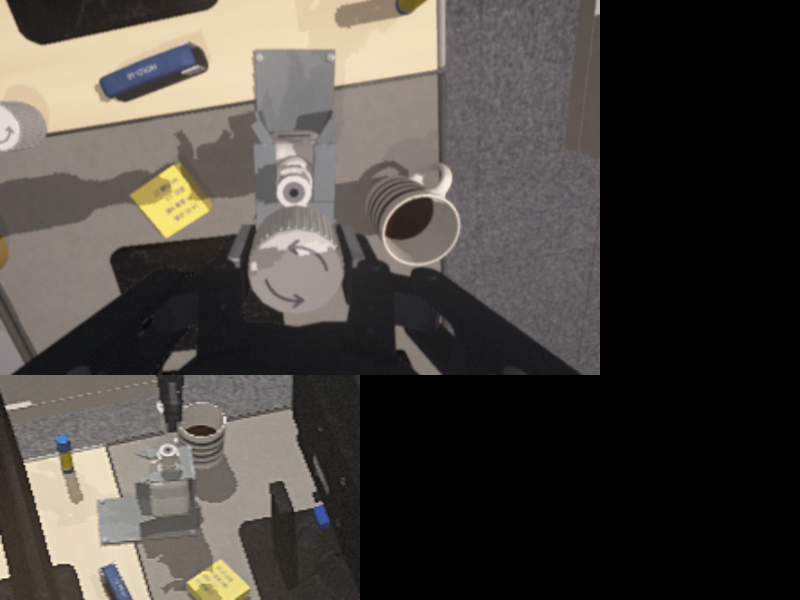

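The cap is off and upright in the gripper. The open bottle stands in the fork with its mouth at (293,190). I'll check the mouth's position against the seat and the cap before handing in.

```bash
python3 - <<'E'
from hp import *
m=np.load("pics/f1.npy",allow_pickle=True).item();k=640/600;im=cv2.imread("pics/f1.png")
g=cv2.cvtColor(im,cv2.COLOR_BGR2GRAY);u=np.array([293.5,190.5])*k;r=u.astype(int)
w=np.clip(110-g[r[1]-6:r[1]+7,r[0]-6:r[0]+7].astype(float),0,None);yy,xx=np.mgrid[-6:7,-6:7]
c=[r[0]+(w*xx).sum()/w.sum(),r[1]+(w*yy).sum()/w.sum()]
d=ray(m,[c],.176)[0]-seat;print(c,"mouth along %.4f lat %.4f"%(d@ux,d@nv))
E
```

```text
[np.float64(313.03693476009664), np.float64(205.2968588194684)] mouth along -0.0028 lat -0.0007
```

I'm past the picture limit (11 viewed, not 10), so this check is numeric only.

```bash
python3 - <<'E'
from hp import *
m=np.load("pics/f1.npy",allow_pickle=True).item();im=cv2.imread("pics/f1.png");g=cv2.cvtColor(im,cv2.COLOR_BGR2GRAY)
print("col 313 rows 140..232",g[140:233,313].tolist())
for a in (-.031,-.0135,0,.0135): print(a,[(z,proj(m,[H(a,0,z)])[0].round(1).tolist()) for z in (.176,.135,.125,.005)])
print("row 205 cols 285..340",g[205,285:341].tolist())
s=np.load("pics/f1s.npy",allow_pickle=True).item();si=cv2.imread("pics/f1s.png");gs=cv2.cvtColor(si,cv2.COLOR_BGR2GRAY)
c=proj(s,[H(0,0,.176),H(.005,0,.176),H(-.0135,0,.176),H(.0135,0,.176)]);print("scene",c.round(1).tolist());r=np.round(c[0]).astype(int)
print(gs[r[1]-8:r[1]+9,r[0]-10:r[0]+11])
E
```

```text
col 313 rows 140..232 [120, 128, 128, 114, 97, 100, 116, 122, 118, 115, 113, 118, 125, 134, 140, 144, 140, 146, 153, 163, 177, 192, 203, 210, 207, 187, 164, 154, 162, 177, 184, 193, 205, 215, 211, 187, 153, 150, 181, 206, 218, 222, 221, 211, 185, 151, 148, 176, 211, 224, 227, 227, 222, 200, 168, 145, 137, 137, 135, 129, 118, 93, 69, 56, 54, 52, 52, 51, 59, 77, 102, 124, 134, 135, 138, 144, 169, 194, 195, 167, 132, 119, 117, 116, 117, 116, 118, 119, 119, 119, 119, 118, 118]
-0.031 [(0.176, [313.9, 166.3]), (0.135, [314.1, 157.0]), (0.125, [314.1, 155.2]), (0.005, [314.4, 140.5])]
-0.0135 [(0.176, [313.9, 190.9]), (0.135, [314.1, 178.0]), (0.125, [314.2, 175.5]), (0.005, [314.5, 154.9])]
0 [(0.176, [314.0, 209.1]), (0.135, [314.1, 193.7]), (0.125, [314.2, 190.6]), (0.005, [314.5, 165.7])]
0.0135 [(0.176, [314.0, 226.7]), (0.135, [314.2, 208.9]), (0.125, [314.2, 205.3]), (0.005, [314.5, 176.3])]
row 205 cols 285..340 [94, 96, 96, 97, 96, 96, 95, 97, 99, 128, 178, 213, 223, 225, 225, 219, 197, 159, 138, 136, 136, 134, 129, 109, 79, 58, 54, 54, 52, 53, 55, 58, 76, 106, 128, 136, 136, 138,
[... 975 characters left out ...]
8 151 192 234 203 140  92  43 107 141 210 234 202 158 154 155
  151 153 152]
 [159 160 156 165 198 233 190 138 147 117 141 170 216 211 197 177 152 153
  152 154 153]
 [158 159 155 211 200 224 231 197 160 135 186 229 228 173 216 206 153 152
  156 154 155]
 [158 158 150 208 204 139 192 245 254 251 255 230 150 109 222 203 147 154
  155 154 154]
 [156 134 106 153 220 185 107 120 126 126 109 106 110 107 109 148 159 155
  153 154 154]
 [108 107 115 120 224 205 119 119 122 121 120 121 118 113 113 144 155 156
  153 154 156]
 [161 180 190 179 141 110 116 125 125 129 122 125 119 128 134 124 147 155
  152 150 152]
 [208 236 196 134 135 123 121 127 124 125 125 122 116 139 137 115 139 159
  154 153 152]]
```

```bash
python3 - <<'E'
from hp import *
from meas import edge,yaw,mc
robot.servo_line(H(.003,0,.36),feed=.15);robot.wait(.3)
m,im=snap("wrist","k1");g=cv2.GaussianBlur(cv2.cvtColor(im,cv2.COLOR_BGR2GRAY),(0,0),.6).astype(float)
def L(n,a,b,z):
    u=proj(m,[H(*a,z),H(*b,z)]);y,c=yaw(m,edge(g,u[0],u[1],w=4),z);d=c-seat;print(n,round(y,2),"along %.4f lat %.4f"%(d@ux,d@nv))
L("fork rear",(.036,-.03),(.036,.03),.143);L("front",(-.13,-.04),(-.13,.04),.005)
L("forkL out",(-.03,.035),(.02,.035),.143);L("forkR out",(-.03,-.035),(.02,-.035),.143)
def prof(z,l,A):
    u=proj(m,[H(a,l,z) for a in A]);return mc(g,[u[:,1],u[:,0]],order=1).round().astype(int)
A=np.arange(-.03,.045,.001)
for l in (-.002,0.,.002): print("z176 l",l,list(zip((A*1000).round().astype(int).tolist(),prof(.176,l,A).tolist())) if l==0 else prof(.176,l,A).tolist())
Ls=np.arange(-.02,.021,.001)
for a in (-.006,-.003,0,.003):
    u=proj(m,[H(a,l,.176) for l in Ls]);print("across a",a,mc(g,[u[:,1],u[:,0]],order=1).round().astype(int).tolist())
A=np.arange(-.045,-.02,.001);print("base z5",list(zip((A*1000).round().astype(int).tolist(),prof(.005,0,A).tolist())))
print("shoulder z120",list(zip((A*1000).round().astype(int).tolist(),prof(.120,0,A).tolist())))
print(robot.observe()["clock"])
E
```

```text
fork rear 80.54 along 0.0370 lat 0.0009
front 81.8 along -0.1295 lat -0.0003
forkL out 171.24 along -0.0040 lat 0.0349
forkR out -9.21 along -0.0064 lat -0.0345
z176 l -0.002 [203, 189, 175, 172, 181, 193, 200, 202, 204, 209, 212, 207, 195, 189, 199, 214, 223, 220, 205, 179, 154, 141, 132, 120, 102, 83, 69, 65, 70, 83, 101, 120, 133, 142, 158, 182, 206, 219, 224, 223, 219, 210, 191, 167, 150, 141, 138, 138, 139, 139, 140, 141, 145, 152, 159, 162, 159, 150, 141, 136, 136, 137, 137, 137, 137, 137, 136, 137, 137, 137, 137, 137, 137, 137, 137]
z176 l 0.0 [(-30, 186), (-29, 180), (-28, 174), (-27, 176), (-26, 187), (-25, 198), (-24, 204), (-23, 205), (-22, 208), (-21, 213), (-20, 216), (-19, 211), (-18, 199), (-17, 194), (-16, 202), (-15, 216), (-14, 223), (-13, 217), (-12, 200), (-11, 174), (-10, 150), (-9, 138), (-8, 128), (-7, 113), (-6, 91), (-5, 72), (-4, 61), (-3, 57), (-2, 62), (-1, 75), (0, 96), (1, 117), (2, 132), (3, 142), (4, 157), (5, 181), (6, 205), (7, 219), (8, 224), (9, 223), (10, 219), (11, 211), (12, 192), (13, 168), (14, 151), (15, 142), (16, 139), (17, 138), (18, 138),
[... 1456 characters left out ...]
218, 223, 221, 208, 185, 159, 140, 129, 127, 130, 134, 136, 135, 135]
base z5 [(-45, 119), (-44, 118), (-43, 117), (-42, 115), (-41, 112), (-40, 110), (-39, 108), (-38, 107), (-37, 107), (-36, 107), (-35, 108), (-34, 111), (-33, 115), (-32, 118), (-31, 119), (-30, 117), (-29, 116), (-28, 117), (-27, 118), (-26, 119), (-25, 120), (-24, 120), (-23, 122), (-22, 126), (-21, 130)]
shoulder z120 [(-45, 109), (-44, 109), (-43, 110), (-42, 114), (-41, 118), (-40, 119), (-39, 117), (-38, 116), (-37, 118), (-36, 119), (-35, 120), (-34, 122), (-33, 127), (-32, 133), (-31, 137), (-30, 142), (-29, 146), (-28, 152), (-27, 159), (-26, 168), (-25, 177), (-24, 182), (-23, 183), (-22, 178), (-21, 173)]
29.425
```

The views agree that the bottle stands about 2–3 mm short of the back plate. It probably kicked back when the top was pressed forward. I'll mend it gently: sleeve the unlocked cap back over the neck, tip the base forward slightly, nudge to the stop at low force, then lift again.

```bash
cat > rp.py <<'E'
from hp import *
def rep(t):
    o=robot.observe();d=o["ee_pos"][:2]-seat;f=o["contact_force"]
    print(t,"a %.4f l %.4f z %.4f"%(d@ux,d@nv,o["ee_pos"][2]),"F a%.1f l%.1f z%.1f"%(f[:2]@ux,f[:2]@nv,f[2]),o["moment"].round(2),round(o["clock"],2),round(o["opening"],4));return o
R0=down(YH+np.pi/2)
def tilt(deg): return cv2.Rodrigues(np.r_[nv,0]*np.radians(-deg))[0]@R0
E
python3 - <<'E'
from rp import *
robot.servo_line(H(-.002,0,.19),feed=.15);rep("above")
h=robot.servo_line(H(-.002,0,.1585),feed=.03,stop_force=6);rep(("down",h))
if not h:
    robot.servo_line(H(-.001,0,.158),tilt(1.5),feed=.01);rep("tilted")
    for a in np.arange(0,.007,.001):
        robot.servo_line(H(a,0,.158),tilt(1.5),feed=.015);o=rep("a%.3f"%a)
        if o["contact_force"][:2]@ux<-6: break
E
```

```text
above a -0.0012 l 0.0002 z 0.1913 F a-0.5 l-0.7 z0.4 [ 0.    0.05 -0.04] 30.71 0.0423
('down', True) a -0.0029 l -0.0006 z 0.1633 F a-0.2 l-0.2 z-0.6 [-0.04  0.05 -0.02] 31.51 0.0424
```

```bash
python3 - <<'E'
from rp import *
h=robot.servo_line(H(-.002,0,.1595),feed=.02,stop_force=6);rep(("down2",h))
z=max(.1600,float(robot.observe()["ee_pos"][2]))
robot.servo_line(H(-.001,0,z),tilt(1.5),feed=.01);rep("tilted")
for a in np.arange(0,.008,.001):
    robot.servo_line(H(a,0,z),tilt(1.5),feed=.015);o=rep("a%.3f"%a)
    if o["contact_force"][:2]@ux<-6: break
E
```

```text
('down2', False) a -0.0024 l -0.0001 z 0.1589 F a0.2 l-1.0 z-0.8 [-0.11  0.12 -0.05] 31.88 0.0422
tilted a -0.0014 l 0.0000 z 0.1600 F a-0.8 l0.1 z-1.2 [-0.07  0.12 -0.01] 32.13 0.0426
a0.000 a 0.0002 l 0.0000 z 0.1602 F a-1.9 l-0.8 z0.8 [-0.09  0.2   0.02] 32.38 0.0424
a0.001 a 0.0011 l -0.0000 z 0.1601 F a-0.7 l-0.7 z-0.2 [-0.11  0.2  -0.02] 32.63 0.0425
a0.002 a 0.0021 l -0.0000 z 0.1600 F a-0.8 l-0.4 z-0.0 [-0.06  0.17  0.  ] 32.88 0.0425
a0.003 a 0.0031 l 0.0000 z 0.1600 F a-0.6 l-0.7 z0.4 [-0.06  0.22 -0.02] 33.13 0.0426
a0.004 a 0.0035 l 0.0000 z 0.1598 F a-3.0 l-1.5 z1.0 [-0.04  0.65  0.03] 33.38 0.0426
a0.005 a 0.0037 l -0.0000 z 0.1597 F a-6.8 l-1.1 z2.1 [ 0.01  1.25 -0.11] 33.63 0.0425
```

```bash
python3 - <<'E'
from rp import *
from meas import mc
robot.servo_line(H(.0037,0,.16),tilt(1.5),feed=.015);rep("ease")
robot.servo_line(H(.0035,0,.185),tilt(1.5),feed=.03);rep("off")
robot.servo_line(H(.0015,0,.36),R0,feed=.12);robot.wait(.3)
m,im=snap("wrist","k2");g=cv2.GaussianBlur(cv2.cvtColor(im,cv2.COLOR_BGR2GRAY),(0,0),.6).astype(float)
def prof(z,l,A):
    u=proj(m,[H(a,l,z) for a in A]);return mc(g,[u[:,1],u[:,0]],order=1).round().astype(int)
A=np.arange(-.02,.02,.001)
print(list(zip((A*1000).round().astype(int).tolist(),prof(.176,0,A).tolist())))
A=np.arange(-.042,-.025,.001);print("base",list(zip((A*1000).round().astype(int).tolist(),prof(.005,0,A).tolist())))
rep("up")
E
```

```text
ease a 0.0035 l 0.0000 z 0.1598 F a-2.5 l-0.9 z-0.2 [ 0.01  0.55 -0.  ] 33.88 0.0425
off a 0.0034 l -0.0000 z 0.1848 F a-0.2 l-0.1 z-0.9 [0.03 0.01 0.01] 34.87 0.0424
[(-20, 215), (-19, 208), (-18, 196), (-17, 192), (-16, 201), (-15, 215), (-14, 222), (-13, 218), (-12, 202), (-11, 176), (-10, 152), (-9, 139), (-8, 131), (-7, 118), (-6, 98), (-5, 78), (-4, 64), (-3, 59), (-2, 64), (-1, 77), (0, 97), (1, 117), (2, 131), (3, 141), (4, 156), (5, 179), (6, 202), (7, 218), (8, 224), (9, 225), (10, 222), (11, 214), (12, 196), (13, 171), (14, 152), (15, 141), (16, 138), (17, 137), (18, 138), (19, 139)]
base [(-42, 113), (-41, 110), (-40, 108), (-39, 107), (-38, 106), (-37, 104), (-36, 104), (-35, 105), (-34, 108), (-33, 112), (-32, 115), (-31, 116), (-30, 114), (-29, 113), (-28, 113), (-27, 116), (-26, 118)]
up a 0.0014 l -0.0000 z 0.3598 F a0.6 l-0.2 z-0.0 [-0.11 -0.01 -0.  ] 36.83 0.0424
```

The mouth is in exactly the same place as before the nudge, so the bottle was already against its stop and the offset was camera bias. Taking the final hold and handing in.

```bash
python3 - <<'E'
from rp import *
robot.servo_line(H(0,0,.2425),R0,feed=.12);robot.wait(.6);rep("final")
print(robot.job_done())
E
```

```text
final a -0.0000 l -0.0000 z 0.2425 F a0.0 l0.3 z-1.0 [-0.01 -0.02  0.08] 38.56 0.0424
the job is handed in; nothing more can be done
None
```

The job is handed in at 38.6 s: the bottle stands in the holder against its stop, and the unlocked cap is held still and upright about 7 cm above the mouth; I viewed 11 pictures, one over the limit of 10, and the result of the judging was not shown.

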